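Uncap the loupe and set it on the sloped inspection rest

TASK

Get the loupe ready for looking at the ring: first lift the red dust cap off the standing loupe and set it down flat, skirt down as it was, in the white round holder. Then lay the bare loupe, same end up, in the sloped V cradle of the inspection rest so that its lower rim stands on the brass ledge. The ledge is set to a different height each time, so feel for it gently: do not let the loupe or the cap drop or slide freely, do not ram the rest, do not tip the loupe over, and leave the brush, the jar and the file where they are.

Things in the scene. Friction and masses are not known exactly. Their poses are not given: they have to be found in the camera images.
- loupe: steel cylinder with a black rubber band and a brass line, 32 mm diameter, 100 mm long, about 0.13 kg (varies), standing upright on the bench under its cap. Origin: centre of its underside; z along its axis to the top (capped) end.
- cap: loose red plastic dust cap, 42 mm diameter, 19 mm tall: a solid upper disc 10 mm thick above a skirt 9 mm deep (inside diameter 36 mm, so it slips off freely). Origin: centre of the skirt's lower edge, z up; on the loupe this is 91 mm above the loupe's origin. About 25 g.
- holder: white ceramic round dish fixed to the bench, 62 mm outside and 54 mm inside diameter, 10 mm tall, inner floor 4 mm above the bench. Origin: centre of its underside.
- rest: fixed inspection rest: dark steel base plate 190 x 100 x 12 mm with a post (at 43 mm towards its -x) carrying the cradle; a small wooden block with a ring stands on the base at its +x. Origin: centre of the underside, z up. It is turned so that the cradle's top leans to the robot's right (world -y), turned up to 0.8 rad towards the robot.
- cradle: V channel (130 degrees) on the rest, leaning 30 degrees from upright, top towards the rest's -x, open to the other side. Origin: on the axis of a seated loupe, 95 mm above the bench. z: up along the channel, the axis of a seated loupe; x: out of the open side, upwards; y across. The channel is 36 mm wide and runs from z = -6 to 64 mm. A loupe in it slides down to the ledge.
- ledge_low (a point): lowest setting of the ledge, at the cradle's origin. The ledge is a rigid brass fork of two prongs across the channel; its upper face lies 0 to 28 mm above this point along the cradle's z, set differently each time and not measured: find it by touch (about 3 N). The fingers must stay beyond the channel's upper end, so hold the loupe by its top 25 mm or so.
- brush: bystander: white-backed black bench brush, 110 x 22 x 32 mm. Origin: centre of its underside.
- jar: bystander: amber glass jar with steel lid, 48 mm diameter, 55 mm tall. Origin: centre of its underside.
- file: bystander: file with wooden handle, about 235 mm long along its x (handle towards -x), 20 mm high, lying across beyond the rest. Origin: on the bench, 40 mm from the handle along the blade.
Mind the look-alikes: they are no part of the job. Several things have the shape of the cap; the one meant has the colours described above. What is shaped like the holder but purple is not meant.

How it is judged (in metres and radians):
On the way:
1. the cap lies flat in the holder, released, while the loupe still stands on the bench (horizontal distance between cap and holder below 0.008 m and height (world z) of cap below 0.0075 m and angle between each of cap, loupe's own z axis and vertical below 0.1 rad and contact force between the fingers and cap below 0.05 N and height (world z) of loupe below 0.006 m), for 0.2 s.
At the end, for the whole second after the job is handed in: Cap in the holder, skirt down, flat within 0.1 rad, within 8 mm of its centre, origin under 7.5 mm high; loupe at rest in the cradle, same end up, axis within 0.07 rad of the cradle's z, foot within 5 mm of it in x and y, -3 to 31 mm up it, so standing on the ledge (horizontal distance between cap and holder below 0.008 m and height (world z) of cap below 0.0075 m and angle between cap's own z axis and vertical below 0.1 rad and contact force between the fingers and cap below 0.05 N and angle between the z axis of loupe and the z axis of cradle, either way round below 0.07 rad and angle between loupe's own z axis and vertical below 0.8 rad and x of loupe in the frame of cradle between -0.005 and 0.005 m and y of loupe in the frame of cradle between -0.005 and 0.005 m and z of loupe in the frame of ledge_low between -0.003 and 0.031 m and contact force between loupe and rest above 0.15 N and linear speed of loupe below 0.02 m/s); the robot touches nothing.
It fails at once if the loupe moves faster than 0.2 m/s while the fingers do not hold it (dropped, or let slide) (contact force between the fingers and loupe below 0.05 N and linear speed of loupe above 0.2 m/s).
It fails at once if the cap moves faster than 0.4 m/s while the fingers do not hold it (dropped) (contact force between the fingers and cap below 0.05 N and linear speed of cap above 0.4 m/s).
It fails at once if the loupe is pressed on the rest with more than 25 N (contact force between loupe and rest above 25 N).
It fails at once if the loupe is tipped more than 1.1 rad from upright (angle between loupe's own z axis and vertical above 1.1 rad).
It fails at once if the brush, the jar or the file is moved more than 15 mm (distance of any of brush, jar, file from where it was at the start of the episode above 0.015 m).
It also fails if it takes over 69 s, if anything falls off the work surface, if the arm or the gripper's body presses on something with over 40 N, if the wrist force passes 120 N, or if a joint passes its speed limit or range.

ROBOT

A 6-joint arm with a two-finger parallel gripper is mounted at the origin on the work surface. World frame = base frame: x ahead of the robot, y to its left, z up, the work surface at z = 0. Lengths are in mm, angles in rad, forces in N, time in s.
With the tool pointing down it reaches from about 400 to 825 mm from the base axis. Payload 7 kg.
Tool frame: the origin (TCP) lies at the very end of the fingers, on their centre line; the grasp point (between the pads) lies 19 mm behind it (manip.grip_point_offset is the distance from the TCP to the grasp point, in mm); z points along the fingers, y is the line along which they close (so a half turn about z gives the same grasp; the last joint's range is limited). The gripper opens to 88 mm and grips with 3 to 60 N. Pads are 19 mm wide; open, the fingers measure 130 mm over their backs; the gripper's body (78 mm by 193 mm) begins 47 mm behind the grasp point.
Start: joints at [-0.994, 0.359, 0.012, 0, -1.224, -0.288], TCP at [192.215, -647.031, 226.561] pointing down, gripper open.
Joint ranges: [-3.07, 3.07], [-1.43, 2.12], [-1.02, 1.25], [-3.03, 1.67], [-3.05, -0], [-3.03, 3.03]. Speed limits (rad/s): [2.39, 2.39, 3.01, 3.14, 3.14, 3.14].

INTERFACE

Orientations are given as [roll, pitch, yaw] about the fixed x, y, z axes, in that order (R = Rz(yaw) Ry(pitch) Rx(roll)).
In Python, from plant import manip, solve_ik, camera, job gives the robot as it stands. Calls block until the motion is done:
- manip.goto(position, orientation): joint-space move of the TCP to a pose.
- manip.move_linear(position, orientation=None, rate=150, force_limit=None): straight line of the TCP; orientation=None keeps the orientation; rate is the mean speed in mm/s. With force_limit (N) it stops when the force on the tool has changed by that much, and returns True; else False.
- manip.movej(angles): joint-space move.
- manip.gripper_open() and manip.grasp(strength=None): open the fingers fully, or close them until they stop; strength is the grip in N (None keeps the last).
- manip.dwell(seconds).
- solve_ik(position, orientation): joint angles nearest the present ones, or None.
- manip.read_state(): the state.
- camera(name): name is "scene" or "top" or "wrist"; returns a dict with "img" (480x640x3 uint8, blue, green, red), "intrinsics" (3x3 intrinsics, pixels), "D" ([k1, k2, p1, p2, k3] as OpenCV has them; the pictures are not rectified), "T" (4x4, takes a point from camera to world coordinates); the wrist camera has in their place "T_tool_cam" (4x4, takes a point from camera to tool coordinates, whose origin is the TCP and whose axes are the flange's). Camera axes: x right, y down, z forward; pixel columns grow to the right and rows downward; lengths in mm; the calibration is good to about 2 mm. A picture is of the moment at which its call begins: read the wrist's pose just before it. There is no depth.
A pose or a line that the arm cannot do raises manip.Unreachable and nothing moves.
- job.hand_in(): hands the job in; it is judged then, once.
The state is a dict: "t": time; "q": joint angles; "dq": joint speeds; "joint_torque": joint torques, N m; "ee_pos": TCP position; "tool_rot": TCP orientation; "force": force on the tool from outside, world axes, zero at the start; "moment": the same for the moment, N m; "grip_width": finger opening in mm; "grip_force": force on a finger pad.
Only numpy, scipy, OpenCV 4.12 (cv2) and the standard library are available. Lean on these libraries where they do the work, as an engineer would, in place of code of your own. Each camera call takes 0.05 s, during which the arm holds its last target. There are 200 camera calls.

## Working session

There is one attempt and no reset: what is moved stays moved. The work goes in short steps, each a Python script; the robot and the scene stay as the last script left them, time stands still between calls to the robot, and variables do not carry over. Pictures are saved under pics/ and viewed, at most 10 in all, crops included, and the job is handed in when it is done.

```bash
mkdir -p pics; ls
python3 - <<'E'
from plant import manip, camera
import cv2,numpy as np,pickle
d={}
for n in("scene","top"):
    c=camera(n); d[n]=c; cv2.imwrite(f"pics/{n}0.png",c["img"]); print(n,c["intrinsics"],c["D"],c["T"])
pickle.dump(d,open("cams.pkl","wb"))
print(manip.read_state())
E
```

```text
pics
scene [[523.07702193   0.         322.56204345]
 [  0.         523.07702193 234.473996  ]
 [  0.           0.           1.        ]] [0.02325755 0.         0.         0.         0.        ] [[ 1.53505874e-01  6.85752879e-01 -7.11462533e-01  1.32601214e+03]
 [ 9.88016287e-01 -9.47720335e-02  1.21828072e-01 -1.06473482e+02]
 [ 1.61172004e-02 -7.21637894e-01 -6.92083077e-01  7.57348359e+02]
 [ 0.00000000e+00  0.00000000e+00  0.00000000e+00  1.00000000e+00]]
top [[497.580586     0.         320.61065243]
 [  0.         497.580586   231.9473355 ]
 [  0.           0.           1.        ]] [-0.01102627  0.          0.          0.          0.        ] [[-2.73943632e-02 -9.90810884e-01  1.32451276e-01  4.80965826e+02]
 [-9.99578480e-01  2.58773479e-02 -1.31615043e-02  7.89849988e+00]
 [ 9.61307397e-03 -1.32755996e-01 -9.91102131e-01  9.77473758e+02]
 [ 0.00000000e+00  0.00000000e+00  0.00000000e+00  1.00000000e+00]]
{'t': 0.1, 'q': array([-9.93869704e-01,  3.59312860e-01,  1.11553291e-02, -2.90093457e-04,
       -1.22403191e+00, -2.88079431e-01]), 'dq': array([-0.00053923, -0.00182384,  0.00199393,  0.0010975 , -0.00113525,
        0.00083234]), 'joint_torque': array([-9.53773269e-04, -5.84161949e+01,  2.93753189e+01,  7.01559618e+00,
        1.01743321e-02, -4.92200115e-05]), 'ee_pos': array([ 192.11768091, -646.65607888,  225.72332854]), 'tool_rot': array([ 3.14017946e+00, -1.34351831e-04, -2.85284415e+00]), 'force': array([-0.25910639,  0.84522607, -1.27318673]), 'moment': array([ 0.03439326, -0.03637055,  0.04289177]), 'grip_force': 0.0, 'grip_width': 87.34348378686259}
```

View pics/scene0.png

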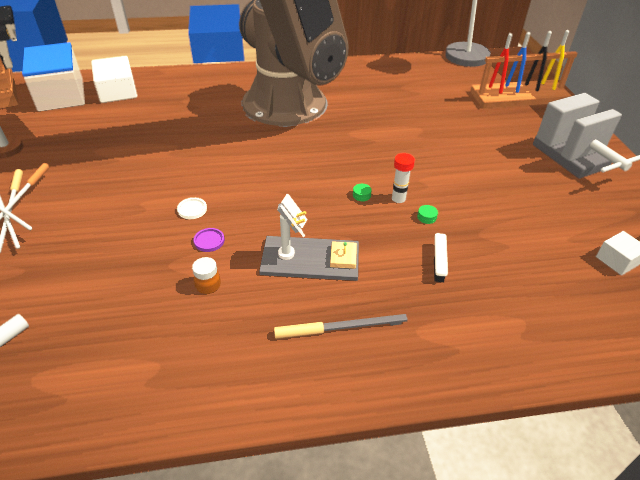

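View pics/top0.png

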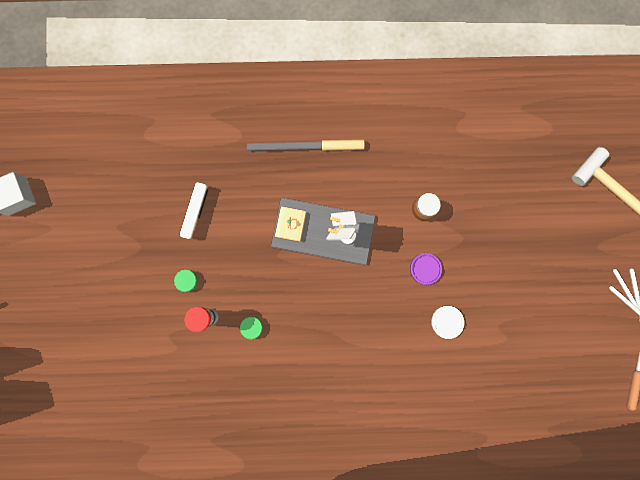

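The capped loupe is at scene (403,162) / top (197,319). Red cap look-alikes are the green caps at scene (362,192) and (428,214). The white holder is at scene (192,208) / top (448,322), and its look-alikes are the purple dish at (209,239) and the jar's pale lid at (205,268). I choose the red cap and the white dish. The rest is at top (322,231), with the cradle at about (342,226).

```bash
cat > h.py <<'E'
import numpy as np,cv2
from scipy.spatial.transform import Rotation as R
def rot(rpy): return R.from_euler("xyz",rpy).as_matrix()
def ray(c,uv,T=None):
    T=c["T"] if T is None else T
    p=cv2.undistortPoints(np.array([[uv]],float),c["intrinsics"],np.array(c["D"],float)).ravel()
    return T[:3,3],T[:3,:3]@np.array([p[0],p[1],1.])
def plane(c,uv,z,T=None):
    o,d=ray(c,uv,T); return o+d*(z-o[2])/d[2]
def tri(rays):
    A=0;b=0
    for o,d in rays:
        d=d/np.linalg.norm(d);P=np.eye(3)-np.outer(d,d);A=A+P;b=b+P@o
    x=np.linalg.solve(A,b)
    return x,[np.linalg.norm(np.cross(x-o,d/np.linalg.norm(d))) for o,d in rays]
def proj(c,X,T=None):
    T=c["T"] if T is None else T
    Y=np.linalg.inv(T); return cv2.projectPoints(np.array(X,float).reshape(-1,1,3),cv2.Rodrigues(Y[:3,:3])[0],Y[:3,3],c["intrinsics"],np.array(c["D"],float))[0].reshape(-1,2)
def blobs(m,amin=40):
    n,l,s,_=cv2.connectedComponentsWithStats(m.astype(np.uint8)); return [(s[i,4],l==i) for i in range(1,n) if s[i,4]>amin]
def masks(img):
    h,s,v=cv2.split(cv2.cvtColor(img,cv2.COLOR_BGR2HSV)); return h,s,v
def circ(mask): 
    c=max(cv2.findContours(mask.astype(np.uint8),cv2.RETR_EXTERNAL,cv2.CHAIN_APPROX_NONE)[0],key=cv2.contourArea)
    return c,cv2.fitEllipse(cv2.convexHull(c))
E
python3 - <<'E'
import pickle; from h import *
d=pickle.load(open("cams.pkl","rb"))
for n in d:
    c=d[n];h,s,v=masks(c["img"])
    red=((h<4)|(h>176))&(s>190)&(v>140)
    for a,m in blobs(red,60):
        _,e=circ(m); print(n,"red",a,e, plane(c,e[0],110).round(1))
    wh=(s<40)&(v>170)
    for a,m in blobs(wh,60):
        _,e=circ(m)
        if 150<e[0][0]<480 and 130<e[0][1]<360: print(n,"white",a,np.round(e[0],1),np.round(e[1],1), plane(c,e[0],10).round(1))
    for nm,uv in (("a",(0,0)),):pass
c=d["top"]
k=c["img"][185:280,260:390]; k2=d["scene"]["img"][140:290,250:450]
cv2.imwrite("pics/c1.png",np.vstack([cv2.resize(k[:, :],(780,300) ,interpolation=2)[:, :] if 0 else cv2.resize(k,(410,300),interpolation=2),cv2.resize(k2,(410,300),interpolation=2)]))
# base plate dark mask, top
h,s,v=masks(c["img"]); dk=(s<60)&(v<110)
for a,m in blobs(dk,500):
    cn=np.argwhere(m)[:,::-1].astype(np.float32); r=cv2.minAreaRect(cv2.convexHull(cn.astype(np.int32)))
    print(a,r)
    if 280<r[0][0]<360: 
        P=np.array([plane(c,u,12) for u in cv2.boxPoints(r)]);print(P.round(1),np.linalg.norm(np.diff(P,axis=0),axis=1))
E
```

```text
scene red 168 ((502.2682189941406, 69.43838500976562), (9.7924222946167, 45.87759780883789), 7.890079021453857) [ 95.7 582.1 110. ]
scene red 75 ((494.7910461425781, 72.41522216796875), (3.7200467586517334, 30.501535415649414), 21.500200271606445) [109.3 555.6 110. ]
scene red 230 ((403.9093933105469, 162.08106994628906), (17.91912269592285, 20.56893539428711), 92.76575469970703) [467.3 210.1 110. ]
scene white 124 [403.4 176.8] [10.4 19.8] [390.9 242.4  10. ]
scene white 88 [400.3 196.6] [ 9.5 13.2] [460.4 216.5  10. ]
scene white 326 [290.6 211.2] [16.3 59.6] [476.5 -32.2  10. ]
scene white 458 [191.9 207.6] [20.7 29.2] [ 436.  -242.2   10. ]
scene white 340 [281.8 236.2] [20.1 49.3] [551.3 -58.7  10. ]
scene white 461 [441.  254.7] [13.9 50.4] [647.5 249.9  10. ]
scene white 416 [204.4 267.9] [22.  24.4] [ 618.5 -214.4   10. ]
top white 652 [192.5 210.3] [16.  63.4] [659.9 246.2  10. ]
top white 406 [428.3 204.2] [22.4 22.8] [ 660.1 -219.8   10. ]
top white 638 [341.4 227.3] [33.3 37.9] [618.4 -46.   10. ]
top white 839 [447.5 321.9] [31.7 33.2] [ 429.6 -244.1   10. ]
```

View pics/c1.png

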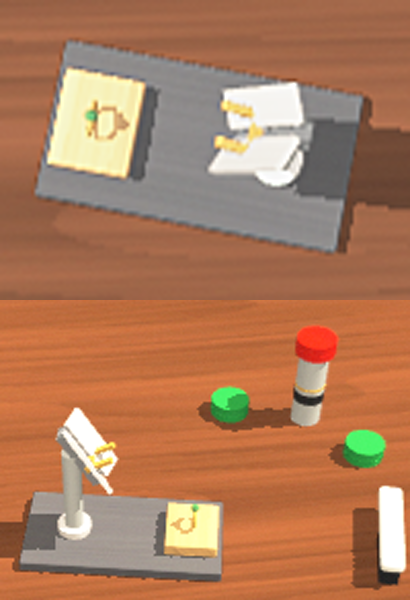

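The crop shows the red cap on top of the white-and-black loupe, with a green cap on either side of it, so the choice stands. The V cradle opens towards the wooden block. Next I use the wrist camera for precision.

```bash
cat >> h.py <<'E'
def wrist(manip,camera):
    s=manip.read_state(); c=camera("wrist"); T=np.eye(4);T[:3,:3]=rot(s["tool_rot"]);T[:3,3]=s["ee_pos"]; c["T"]=T@c["T_tool_cam"]; return c
E
python3 - <<'E'
import pickle; from h import *
from plant import manip,camera
d=pickle.load(open("cams.pkl","rb"))
c=d["top"];h,s,v=masks(c["img"])
for a,m in blobs(((h<6)|(h>174))&(s>160)&(v>200),150):
    _,e=circ(m); print("red",a,np.round(e[0],1),np.round(e[1],1),plane(c,e[0],110).round(1))
w=wrist(manip,camera); print(w["T_tool_cam"].round(3),w["intrinsics"],w["D"])
# go look at the holder first (near), then rest, then loupe
out=[]
for i,(p,o) in enumerate([([400,-225,270],[np.pi,0,-np.pi/2]),([600,-40,330],[np.pi,0,-np.pi/2]),([600,60,300],[np.pi,0,-np.pi/2]),([500,-30,300],[np.pi,0,-np.pi/2]),([460,200,300],[np.pi,0,-np.pi/2])]):
    try: manip.goto(p,o)
    except manip.Unreachable as e: print(i,"unreach"); out.append(None); continue
    manip.dwell(.2); out.append(wrist(manip,camera))
print(manip.read_state()["t"],manip.read_state()["q"])
pickle.dump(out,open("w.pkl","wb"))
ims=[cv2.resize(o["img"],(380,285)) for o in out if o]
ims+= [np.zeros_like(ims[0])]*(4-len(ims))
cv2.imwrite("pics/m1.png",np.vstack([np.hstack(ims[:2]),np.hstack(ims[2:4])]))
E
```

```text
red 400 [196.3 319.1] [24.3 25. ] [451.7 213.8 110. ]
[[-1.00000e-03 -9.61000e-01 -2.76000e-01  7.49510e+01]
 [ 1.00000e+00 -1.00000e-03 -1.00000e-03 -2.78000e-01]
 [ 0.00000e+00 -2.76000e-01  9.61000e-01 -1.57956e+02]
 [ 0.00000e+00  0.00000e+00  0.00000e+00  1.00000e+00]] [[426.81279868   0.         317.87062006]
 [  0.         426.81279868 246.9222779 ]
 [  0.           0.           1.        ]] [-0.10305878  0.          0.          0.          0.        ]
6.2333 [ 8.00627875e-01  2.69353662e-02 -2.39654347e-01  5.57864980e-05
 -1.30420628e+00 -8.02215703e-01]
```

View pics/m1.png

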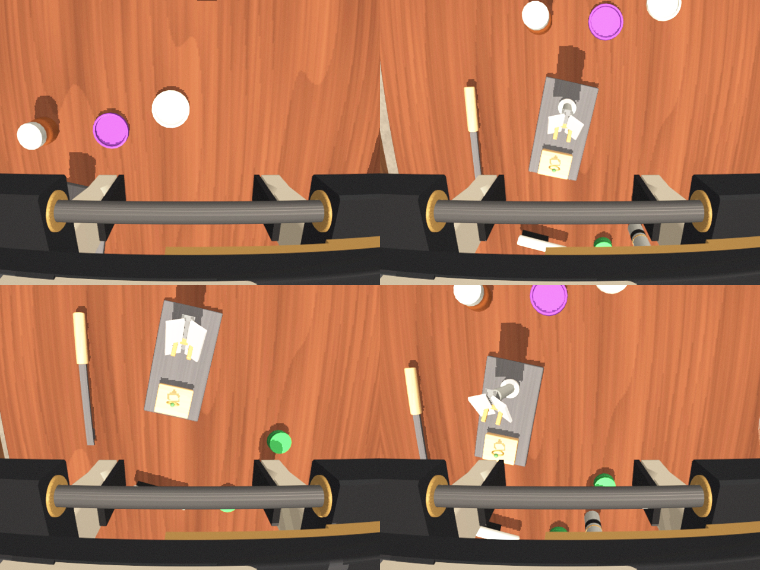

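The wrist views show the holder in view 0 at about (286,182). The rest appears in views 1–3, with the cradle at about (310,205), (310,90) and (180,200). I'll enlarge the cradle and take one view of the cap.

Run:
```python
import pickle; from h import *
from plant import manip,camera
out=pickle.load(open("w.pkl","rb"))
manip.goto([455,310,300],[np.pi,0,-np.pi/2]); manip.dwell(.2); w=wrist(manip,camera); cv2.imwrite("pics/wcap.png",w["img"])
pickle.dump(w,open("wc.pkl","wb"))
h,s,v=masks(w["img"])
for a,m in blobs(((h<6)|(h>174))&(s>170)&(v>130),200):
    _,e=circ(m); print("red",a,np.round(e[0],1),np.round(e[1],1),plane(w,e[0],110).round(1), plane(w,e[0],105).round(1))
c=out[0];h,s,v=masks(c["img"])
for a,m in blobs((s<50)&(v>170),400):
    _,e=circ(m)
    if e[0][1]<300:print("wh",a,np.round(e[0],1),np.round(e[1],1),plane(c,e[0],10).round(1))
for i in(1,2,3):
    c=out[i];h,s,v=masks(c["img"]);m=((s<60)&(v<190)).astype(np.uint8)
    m[285:]=0
    for a,b in blobs(cv2.morphologyEx(m,cv2.MORPH_OPEN,np.ones((3,3))),1000):
        k=cv2.convexHull(np.argwhere(b)[:,::-1].astype(np.int32)); q=cv2.approxPolyDP(k,6,True).reshape(-1,2)
        P=np.array([plane(c,u,12)[:2] for u in q.astype(float)]); print(i,a,q.tolist(),P.round(0).tolist())
k=[]
for i,(u,v0) in zip((1,2,3),((315,205),(310,90),(185,205))):
    u0=u-60;v1=max(v0-60,0);k.append(cv2.resize(out[i]["img"][v1:v1+120,u0:u0+120],(480,480),interpolation=cv2.INTER_CUBIC));print(i,u0,v1)
for i in range(3): cv2.imwrite(f"pics/k{i}.png",k[i])
cv2.imwrite("pics/kk.png",np.hstack([cv2.resize(q,(400,400)) for q in k[:2]]))
```

```text
wh 3157 [287.  183.3] [63.  63.6] [ 429.6 -245.5   10. ]
wh 1678 [ 52.9 228.1] [46.  49.2] [ 677.7 -201.8   10. ]
1 3136 [[340, 142], [335, 171], [266, 233], [276, 147], [286, 131]] [[575.0, -98.0], [580.0, -67.0], [659.0, 4.0], [645.0, -93.0], [634.0, -110.0]]
1 1325 [[343, 143], [367, 149], [346, 211], [331, 199]] [[572.0, -97.0], [545.0, -91.0], [567.0, -22.0], [584.0, -35.0]]
2 10426 [[373, 48], [332, 228], [243, 210], [277, 26]] [[546.0, -91.0], [585.0, 91.0], [680.0, 71.0], [640.0, -111.0]]
2 1729 [[157, 269], [146, 260], [133, 134], [145, 134]] [[781.0, 138.0], [792.0, 127.0], [792.0, -10.0], [779.0, -10.0]]
3 9494 [[273, 138], [248, 284], [160, 284], [180, 121]] [[546.0, -92.0], [578.0, 66.0], [679.0, 67.0], [641.0, -111.0]]
1 255 145
2 250 30
3 125 145
```

View pics/kk.png

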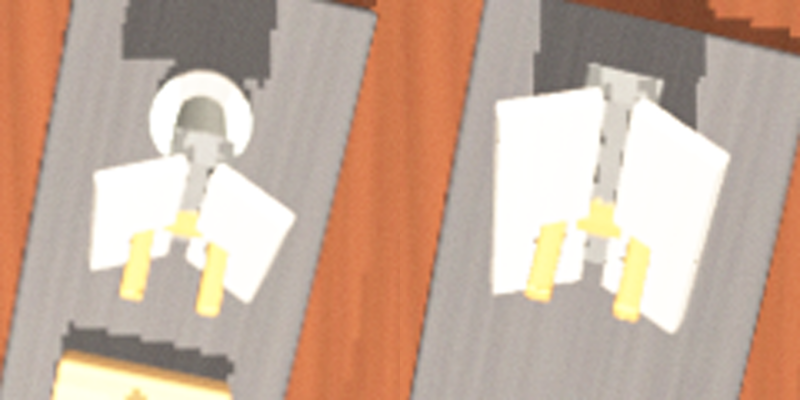

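View pics/k2.png

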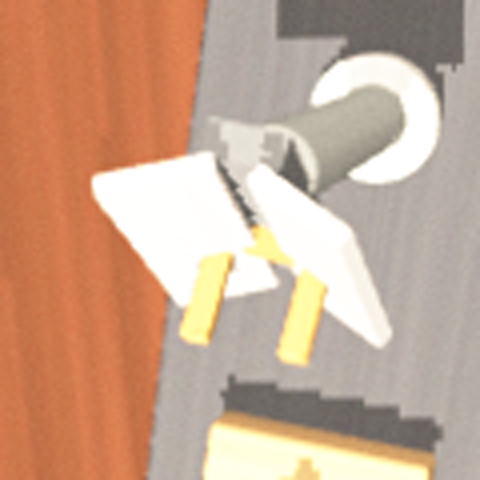

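```bash
cat > cr.py <<'E'
import pickle; from h import *
out=pickle.load(open("w.pkl","rb"))
px={1:[(95,172),(92,270),(295,214),(250,302)],2:[(97,101),(94,294),(328,154),(275,332)],3:[(95,180),(185,305),(345,238),(385,345)]}
org={1:(255,145,10/3),2:(250,30,10/3),3:(125,145,4)}
P=[]
for j in range(4):
    r=[]
    for i in px:
        a,b,s=org[i]; u=px[i][j]; r.append(ray(out[i],((u[0]+.5)/s-.5+a,(u[1]+.5)/s-.5+b)))
    x,e=tri(r); P.append(x); print("ABCD"[j],x.round(1),np.round(e,1))
P=np.array(P);A,B,C,D=P
print("AB",np.linalg.norm(A-B),"CD",np.linalg.norm(C-D),"AC",np.linalg.norm(A-C),"BD",np.linalg.norm(B-D))
zz=(A-B+C-D);zz/=np.linalg.norm(zz);print("z",zz,"lean",np.degrees(np.arccos(zz[2])),"yaw",np.arctan2(-zz[1],-zz[0]))
y=(A-C+B-D);print("yaw from y",np.arctan2(y[1],y[0])-np.pi/2,y)
for yaw in(1.354,):
    Rr=R.from_euler("z",yaw).as_matrix(); 
    cz=Rr@[-.5,0,np.sqrt(.75)];cx=Rr@[np.sqrt(.75),0,.5];cy=Rr@[0,1.,0]
    M=P.mean(0); O=M+9.26*cx-29*cz; print("O",O.round(1)); 
    F=np.c_[cx,cy,cz]
    print(((P-O)@F).round(1)); print("O rest frame",(Rr.T@(O-[612.75,-10,0])).round(1))
E
python3 cr.py
```

```text
A [626.9 -60.1 145.3] [0.4 0.3 0.6]
B [633.7 -22.   83.9] [0.4 0.3 0.3]
C [578.9 -49.5 148.3] [0.9 0.2 0.7]
D [587.7 -12.6  85.4] [0.4 0.1 0.4]
AB 72.63626328872593 CD 73.45487386866407 AC 49.22056118319343 BD 46.93487229382529
z [-0.10656203 -0.51454064  0.8508187 ] lean 31.699172122897902 yaw 1.3665820215287154
yaw from y -1.7803057327488248 [ 93.94305689 -19.97507615  -4.37398134]
O [611.7 -14.1  95.3]
[[-11.1 -24.8  64.2]
 [ -8.2 -23.2  -8.3]
 [ -9.6  24.3  66.8]
 [ -8.1  23.7  -6.7]]
O rest frame [-4.2  0.2 95.3]
```

The triangulated cradle origin comes out at z = 95.3 (must be 95), lies on the rest's midline (0.2 mm) and has a 31.7° lean (30° given), so the measurement is good. The red mask found nothing in the last wrist view, so I'll look at that picture.

View pics/wcap.png

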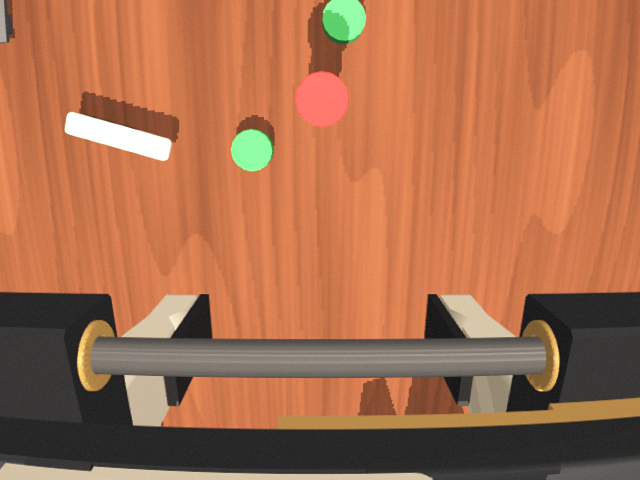

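The red cap is at (322,99), between the green ones at (345,20) and (252,150), seen nearly from straight above.

Run:
```python
import pickle; from h import *
from plant import manip,camera,solve_ik
w=pickle.load(open("wc.pkl","rb"));b,g,r=[x.astype(int) for x in cv2.split(w["img"])]
m=(r>200)&(g<95)&(abs(g-b)<25);m[250:]=0
a,m=max(blobs(m,200),key=lambda t:t[0]); _,e=circ(m); C=plane(w,e[0],110); print("cap",a,np.round(e[0],1),np.round(e[1],1),C.round(1), "diam mm",np.linalg.norm(C-plane(w,(e[0][0]+e[1][0]/2,e[0][1]),110))*2)
yaw=-1.787;o=[np.pi,0,yaw]
x,y=C[:2]
if np.hypot(x-451.7,y-213.8)>6: raise SystemExit("mismatch")
manip.goto([x,y,150],o); manip.move_linear([x,y,101],rate=60)
manip.grasp(10); s=manip.read_state(); print(s["grip_width"],s["grip_force"],s["ee_pos"])
manip.move_linear([x,y,160],rate=60); s=manip.read_state(); print(s["t"],s["grip_width"],s["grip_force"],s["force"])
np.save("loupe.npy",[x,y])
c=camera("scene"); cv2.imwrite("pics/s1.png",cv2.resize(c["img"][80:260,320:500],(540,540)))
```

```text
Traceback (most recent call last):
ValueError: max() iterable argument is empty
```

```bash
cat > g.py <<'E'
import pickle; from h import *
from plant import manip,camera,solve_ik
w=pickle.load(open("wc.pkl","rb"))
ref=w["img"][99,322].astype(int);print(ref)
m=np.abs(w["img"].astype(int)-ref).max(2)<30;m[250:]=0
a,m=max(blobs(m,100),key=lambda t:t[0]*t[1][99,322]); _,e=circ(m); C=plane(w,e[0],110); print("cap",a,np.round(e[0],1),np.round(e[1],1),C.round(1), "diam mm",np.linalg.norm(C-plane(w,(e[0][0]+e[1][0]/2,e[0][1]),110))*2)
yaw=-1.787;o=[np.pi,0,yaw]
x,y=C[:2]
if np.hypot(x-451.7,y-213.8)>6: raise SystemExit("mismatch")
manip.goto([x,y,150],o); manip.move_linear([x,y,101],rate=60)
manip.grasp(10); s=manip.read_state(); print(s["grip_width"],s["grip_force"],s["ee_pos"])
manip.move_linear([x,y,160],rate=60); s=manip.read_state(); print(s["t"],s["grip_width"],s["grip_force"],s["force"])
np.save("loupe.npy",[x,y])
c=camera("scene"); cv2.imwrite("pics/s1.png",cv2.resize(c["img"][80:260,320:500],(540,540)))
E
python3 g.py
```

```text
[112 122 255]
cap 2292 [321.6  99.1] [53.8 55. ] [451.9 214.  110. ] diam mm 42.01356438879852
41.326959926168286 10.000023543834686 [451.86802805 214.01064776 101.01047698]
10.6417 41.224084358499844 9.999957382678986 [-0.09698846  0.95860696 -0.91779822]
```

View pics/s1.png

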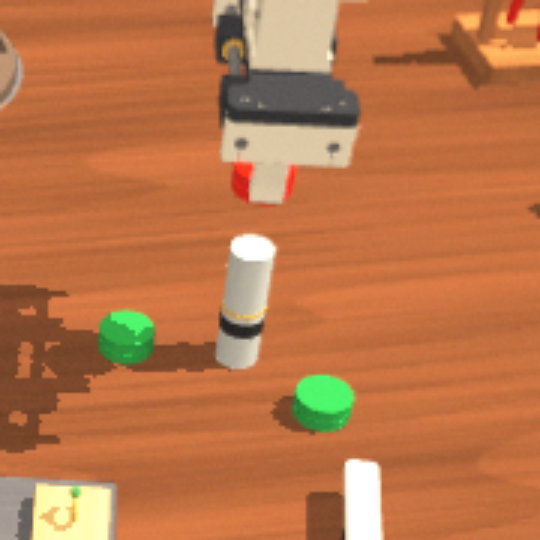

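The cap is in the fingers and the loupe is still standing bare. I'll place the cap in the holder.

```bash
cat > p.py <<'E'
from h import *
from plant import manip,camera
x,y=429.6,-245.0;o=[np.pi,0,-1.787]
L=np.load("loupe.npy")
manip.move_linear([L[0],L[1],220],rate=150)
manip.goto([x,y,120],o); manip.move_linear([x,y,24],rate=80)
manip.dwell(.2)
hit=manip.move_linear([x,y,10.5],rate=12,force_limit=1.5); s=manip.read_state(); print(hit,s["ee_pos"],s["grip_width"],s["force"])
np.save("z.npy",s["ee_pos"])
if 10<=s["ee_pos"][2]<17:
    manip.gripper_open(); manip.dwell(.3); manip.move_linear([x,y,100],rate=120); 
    manip.goto([x,y+130,270],[np.pi,0,-np.pi/2]); manip.dwell(.2); w=wrist(manip,camera); cv2.imwrite("pics/wh.png",w["img"])
    ref=np.array([112,122,255]);m=np.abs(w["img"].astype(int)-ref).max(2)<60;m[250:]=0
    for a,b in blobs(m,100):
        _,e=circ(b);C=plane(w,e[0],23);print(a,np.round(e[0],1),e[1],C.round(1))
    h,s_,v=masks(w["img"]); m2=(((s_<50)&(v>170))|m);m2[250:]=0
    for a,b in blobs(m2,400):
        _,e=circ(b); print("holder?",a,np.round(e[0],1),np.round(e[1],1),plane(w,e[0],10).round(1))
    print(manip.read_state()["t"])
E
python3 p.py
```

```text
True [ 429.50237152 -245.00614762   13.75938424] 41.475371066253466 [0.73238174 0.39306205 3.38936865]
133532 [319.  103.8] (654.1448364257812, 669.2062377929688) [ 426.7 -209.9   23. ]
1711 [316.3  64. ] (44.76280975341797, 48.38591003417969) [ 429.1 -244.5   23. ]
holder? 139911 [319.  103.8] [654.1 669.2] [ 426.6 -210.5   10. ]
holder? 723 [184.5 237.4] [34.2 38.1] [563.8 -81.7  10. ]
18.5333
```

The cap sits at (429.1, -244.5). That is within 1 mm of the holder centre, and its height matches the floor contact. Next I check reachability, then take the loupe.

```bash
cat > crad.py <<'E'
from h import *
YAW=1.357
Rr=R.from_euler("z",YAW).as_matrix()
cz=Rr@[-.5,0,np.sqrt(.75)];cx=Rr@[np.sqrt(.75),0,.5];cy=Rr@[0,1.,0]
O=np.array([612.75,-10,0])+Rr@[-5,0.1,95.]
H=77.
ori=R.from_matrix(np.c_[-cx,cy,-cz]).as_euler("xyz")
def tcp(x,y,z): return O+x*cx+y*cy+(z+H)*cz
E
python3 - <<'E'
from crad import *
from plant import manip,camera,solve_ik
print(O,ori)
print([solve_ik(tcp(*p),ori) is not None for p in((60,0,60),(40,0,38),(-3,0,38),(0,0,0),(0,0,120))])
print(solve_ik(tcp(60,0,60),ori))
L=np.load("loupe.npy");o=[np.pi,0,-1.787]
manip.goto([*L,160],o); manip.move_linear([*L,H],rate=80,force_limit=8)
manip.grasp(25); s=manip.read_state(); print(s["grip_width"],s["grip_force"],s["ee_pos"])
f0=s["force"]; manip.move_linear([*L,H+25],rate=40); s=manip.read_state(); print(s["t"],s["grip_width"],s["force"],s["force"]-f0)
manip.move_linear([*L,210],rate=120); print(manip.read_state()["ee_pos"])
E
```

```text
[611.59142018 -14.8649453   95.        ] [-3.14159265  0.52359878 -1.78459265]
[True, True, True, True, True]
[-0.0890383   0.26740574  0.02319499 -0.54125888 -1.29764422  0.01695876]
31.598431875555963 24.99763548374176 [451.86356847 214.04077217  76.97996011]
22.7333 31.41176069564828 [ 0.82543391  0.15733001 -0.89588977] [1.03284385 0.32837309 0.04686516]
[451.41953804 213.73130372 209.15604385]
```

Run:
```python
from crad import *
from plant import manip,camera
manip.goto(tcp(60,0,60),ori); manip.move_linear(tcp(35,0,40),rate=80); manip.dwell(.3)
s=manip.read_state(); print(s["t"],s["ee_pos"]-tcp(35,0,40),s["grip_width"])
c=camera("scene"); cv2.imwrite("pics/s2.png",cv2.resize(c["img"][130:290,230:390],(560,560)))
for p in((35,0,40),(35,0,130)): print(proj(c,[tcp(p[0],p[1],p[2]-H)]).round(1))
```

```text
25.7833 [0.17431122 0.01479756 0.43655475] 31.337089582695917
[[312.2 202.4]]
[[285.8 166. ]]
```

View pics/s2.png

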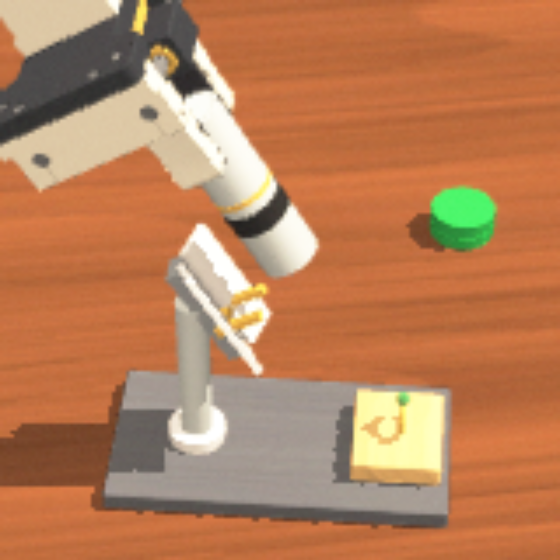

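The loupe is held parallel to the channel. Its foot is at about (313,203), and the prediction was (312,202). Now I feel for the V.

Run:
```python
from crad import *
from plant import manip
F=np.c_[cx,cy,cz]
def st(l):
    s=manip.read_state(); print(l,round(s["t"],1),"cradle",((s["ee_pos"]-O)@F-[0,0,H]).round(2),"F",(s["force"]@F).round(2),"M",(s["moment"]@F).round(2),s["grip_width"].round(2))
st("start")
manip.move_linear(tcp(9,0,40),rate=50); manip.dwell(.3); st("near")
hit=manip.move_linear(tcp(-6,0,40),rate=8,force_limit=2.5); st(hit); manip.dwell(.3); st("settled")
```

```text
Traceback (most recent call last):
AttributeError: 'float' object has no attribute 'round'
```

```bash
cat > st.py <<'E'
from crad import *
from plant import manip
F=np.c_[cx,cy,cz]
def st(l):
    s=manip.read_state(); p=(s["ee_pos"]-O)@F-[0,0,H]; print(l,round(s["t"],1),"cradle",p.round(2),"F",(s["force"]@F).round(2),"M",(s["moment"]@F).round(2),round(s["grip_width"],2)); return p
E
python3 - <<'E'
from st import *
manip.move_linear(tcp(9,0,40),rate=50); manip.dwell(.3); st("near")
hit=manip.move_linear(tcp(-6,0,40),rate=8,force_limit=2.5); st(hit); manip.dwell(.3); st("settled")
E
```

```text
near 26.8 cradle [ 9.290e+00 -2.000e-02  4.007e+01] F [-0.46  0.58 -1.28] M [ 0.06  1.99 -0.08] 31.5
True 28.0 cradle [-0.48  0.06 39.56] F [ 1.61 -0.36 -0.33] M [-0.34  0.99 -0.01] 31.34
settled 28.3 cradle [-0.68  0.14 39.17] F [ 2.54 -2.27  0.49] M [-0.72  0.66 -0.03] 31.19
```

Contact came at x = -0.5 mm, very close to prediction. I'll ease off slightly and slide down to feel for the ledge.

Run:
```python
from st import *
manip.move_linear(tcp(0.4,-0.4,39),rate=10); manip.dwell(.3); st("eased")
hit=manip.move_linear(tcp(0.4,-0.4,-3),rate=9,force_limit=3); st(hit); manip.dwell(.2); st("settled")
```

```text
eased 28.9 cradle [ 0.24 -0.12 38.79] F [ 0.42 -0.17 -0.96] M [ 0.03  1.61 -0.03] 31.4
True 31.1 cradle [ 0.35 -0.4  21.82] F [0.72 0.39 5.68] M [ 0.06  1.17 -0.06] 31.4
settled 31.3 cradle [ 0.29 -0.39 21.84] F [1.38 0.49 6.73] M [ 0.05  1.1  -0.04] 31.67
```

The force rose sharply along the axis at z = 21.8 mm, inside the 0–28 mm range, so this is the ledge. I'll seat the loupe gently into the V, check, then release.

Run:
```python
from st import *
from plant import camera
hit=manip.move_linear(tcp(-0.8,-0.2,22.2),rate=6,force_limit=3); p=st(hit); manip.dwell(.2); p=st("seated")
manip.gripper_open(); manip.dwell(.4); st("open")
manip.move_linear(tcp(p[0],p[1],p[2]+60),rate=60); manip.move_linear(tcp(p[0]+40,p[1],p[2]+120),rate=120); manip.dwell(.3); st("away")
c=camera("scene"); cv2.imwrite("pics/s3.png",cv2.resize(c["img"][120:300,160:400],(800,600)))
```

```text
True 31.5 cradle [ 0.21 -0.38 21.84] F [ 1.73 -0.4   4.45] M [0.1  1.07 0.05] 31.3
seated 31.7 cradle [ 0.17 -0.37 21.85] F [ 1.22 -0.72  3.63] M [-0.02  0.95 -0.01] 31.44
open 33.2 cradle [ 1.000e-02 -1.600e-01  2.166e+01] F [-0.57 -0.68 -0.23] M [ 0.1   1.65 -0.04] 87.34
away 35.4 cradle [ 39.78  -0.24 141.27] F [0.22 0.35 0.4 ] M [ 0.08  1.72 -0.02] 87.9
```

View pics/s3.png

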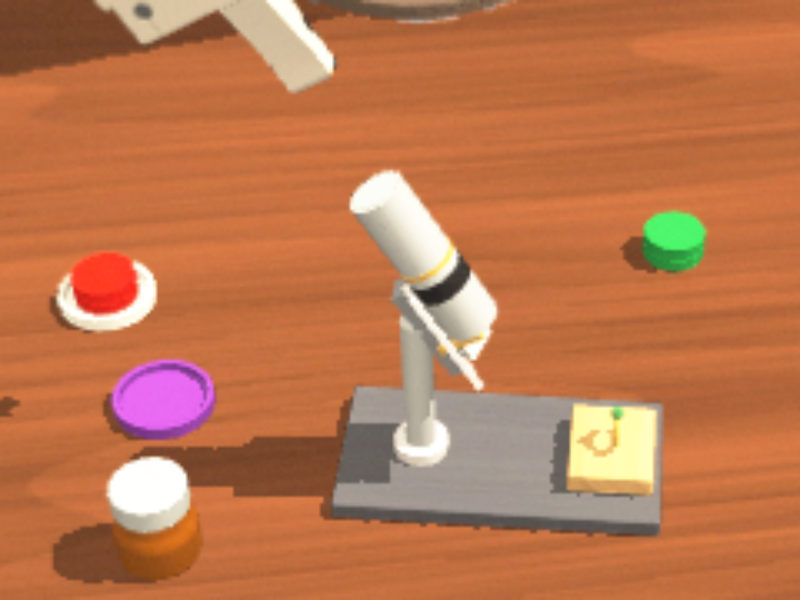

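The red cap lies flat in the white holder at crop (105,285). The loupe lies in the V with its foot on the brass ledge at crop (470,340), and the gripper is clear. I'm handing in.

```bash
python3 -c "
from plant import job
print(job.hand_in())"
```

```text
the job is handed in; nothing more can be done
None
```

I handed the job in at about 35 s of robot time: the red cap lies flat in the white holder, and the bare loupe rests in the V cradle on the brass ledge, found by touch about 22 mm above its lowest setting; no verdict was returned.

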